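# Take the phone out of the swing arm's cradle and lay it on the charging puck

### The arm

A 6-joint arm with a two-finger parallel gripper is mounted at the origin on the work surface. World frame = base frame: x ahead of the robot, y to its left, z up, the work surface at z = 0. Lengths are in m, angles in rad, forces in N, time in s.
With the tool pointing down it reaches from about 0.275 to 0.725 m from the base axis. Payload 15.9 kg.
Tool frame: the origin (TCP) lies midway between the tips of the shut fingers; the grasp point (between the pads) lies 19 mm behind it (ctrl.grasp_offset is the distance from the TCP to the grasp point, in m); z points along the fingers, y is the line along which they close (so a half turn about z gives the same grasp; the last joint's range is limited). The gripper opens to 85 mm and grips with 20 to 120 N. Pads are 22 mm wide; open, the fingers measure 114 mm over their backs; the gripper's body (76 mm by 85 mm) begins 54 mm behind the grasp point. The pads swing forward as they close: fully open they stand 13 mm farther back than shut.
Start: joints at [1.155, 0.213, -0.034, 1.323, 0, 1.571], TCP at [0.202, 0.457, 0.231] pointing down, gripper open.
Joint ranges: [-2.98, 2.98], [-0.74, 1.72], [-1.14, 1.35], [-2.1, 2.04], [-1.57, 1.44], [-3.14, 3.14]. Speed limits (rad/s): [1.89, 1.89, 2.39, 2.57, 3.14, 3.14].

### API

Orientations are given as a rotation vector (axis times angle).
In Python, from workcell import ctrl gives the robot as it stands.
- The arm moves only by the shell command python3 -m crank 'ROWS' [FORCE]. ROWS is JSON, a list of rows, each an object of numbers: "x", "y", "z": the shift along the tool's x, y, z normalised to -1 to 1, where 1 is 3 cm; "roll": the turn about the tool's z normalised to -1 to 1, where 1 is 0.1 rad; "hand": the opening, from 0 (shut) to 1 (fully open). In form: [{"x": .., "y": .., "z": .., "roll": .., "hand": ..}, ...]. A call has 1 to 12 rows; each row shifts and turns the commanded pose from where the row before left it, along the tool's axes as they then stand; what a row does not reach is not made up. A row lasts 1/12 s, in which the tool goes at most 41.7 mm and 7.16 degrees, less where a joint would pass 70% of its speed; a pose out of reach is approached as far as the arm can. A call with a number of a shift or a turn outside -1 to 1 is refused whole. A call with a gripper value outside its range is refused whole. The fingers move at their own pace and stop on an object; FORCE is the grip in N (left out, the last holds). Time passes only in rows, so rows that do not move let the fingers close. It gives the time, the measured TCP pose, the force, the opening and the grip force at its end, in the units of the state.
- ctrl.get_state(): the state, without advancing time (a new reading comes with each control period).
- ctrl.camera(name): name is "scene" or "top" or "wrist"; returns a dict with "frame" (400x640x3 uint8, red, green, blue), "range_z" (400x640 float32, m along the optical axis (not along the pixel's ray), 0 where there is no reading), "fx", "fy", "cx", "cy" (pixels), "k1" (the pictures are not rectified: a ray, as slopes to the right and down, at radius r is drawn at 1 + k1 r^2 times it, then the intrinsics apply), "R" (3x3) and "t" (3): a world point X has camera coordinates R X + t. Camera axes: x right, y down, z forward; pixel columns grow to the right and rows downward; lengths in m; the calibration is good to about 2 mm. A picture is of the moment at which its call begins.
- ctrl.hand_in(): hands the job in; it is judged then, once.
The state is a dict: "clock": time; "joints": joint angles; "joint_velocities": joint speeds; "joint_efforts": joint torques, N m; "ee_pos": TCP position; "tcp_rot": TCP orientation; "force": force on the tool from outside, world axes, zero at the start; "ft_torque": the same for the moment, N m; "finger_gap": finger opening in m; "grasp_force": force on a finger pad.
Only numpy, scipy, OpenCV 4.12 (cv2) and the standard library are available. Lean on these libraries where they do the work, as an engineer would, in place of code of your own. Each camera call takes 0.05 s, during which the arm holds its last target. There are 200 camera calls.

### The job

Take the phone out of the swing arm's padded cradle and, without letting it drop, lay it flat, screen up and centred, on the round charging puck. Its lower end is caught behind the cradle's lip: ease it up the bed, by feel because the arm floats with it, until the sprung top jaw has yielded enough to clear the lip, then tip the lower end out and draw the phone free without forcing anything. Leave the other things on the shelf where they stand.

Things in the scene. Friction and masses are not known exactly. Their poses are not given: they have to be found in the camera images.
- phone: Black phone in a thin case, a rigid slab 134 x 64 x 10 mm, about 170 g, lying in the cradle. Origin: centre of its back. x: lengthwise to its head (upper end in the cradle), y: across, z: out of the screen. Grip it across the 64 mm: along the middle 100 mm its sides are free, and behind it only the 36 mm wide bed lies within 30 mm of the back. It must not be let fall.
- phone_mid (a point): Middle of the phone, half way through its thickness. Axes as phone.
- phone_foot (a point): Middle of the phone's foot (lower end) face, 67 mm along -x from phone_mid.
- phone_head (a point): Middle of the phone's head (upper end) face, 67 mm along +x from phone_mid.
- cradle: Aluminium cradle with rubber pads on the arm's head. Origin: its pivot, 32 mm below the bed on which the phone's back lies, under the phone's middle. x: up the slope of the bed, lengthwise of the phone (0.5 rad above level), y: across, z: out of the bed. Both jaws have an end wall, side cheeks 2.5 mm clear of the phone and 10 mm long, and a lip over the screen.
- swingarm: The balanced arm under the cradle: an aluminium foot 150 mm across, fixed, and two pairs of bars. Origin: centre of the foot's underside; x away from the user. Pushed up the slope, the cradle floats along (its slope kept) under 2 to 3 N until the arm meets its stop screw, anything from 3 to 27 mm on, as it was last set; then the arm stands firm and the jaw must yield.
- snowman: White porcelain snowman with a hat, 77 mm tall, 58 mm across. Origin: centre of its underside. To be left alone.
- evergreens: Green resin cluster of three evergreens on a round foot 68 mm across, 72 mm tall. Origin: centre of its underside. To be left alone.
- base_ring: Chrome base ring lying flat, 72 mm outside, 58 mm inside, 16 mm tall. Origin: centre of its underside. To be left alone.
- globe: Frosted glass globe 87 mm across standing on its neck, 86 mm tall. Origin: centre of its underside. To be left alone.
- glue: White glue bottle, 42 mm across, 115 mm tall, upright. Origin: centre of its underside. To be left alone.
- glitter_jar: Small glass jar with an aluminium lid, 48 mm across, 52 mm tall. Origin: centre of its underside. To be left alone.
- brush: Paint brush 170 mm long lying flat. Origin: under its middle. To be left alone.
- charger: The white round charging puck, 52 mm across, its top 20 mm above the shelf; it does not move. Origin: centre of its underside.
- charger_top (a point): Centre of the puck's top face, 20 mm above the shelf. z is up.
- jaw: The upper jaw, sliding along the cradle's x on two sprung rods; axes and origin as cradle while the phone lies home. Its lip reaches 6 mm over the phone's head, underside 14.5 mm above the bed. It presses with 3 N as found; 7 N push it back 8 mm; at 8 N it is on its stop, 10 mm back; let go, it follows to 6 mm below home. Weight and rubbing add 1 to 2 N to what the hand feels.
- lower_jaw: The cradle's fixed lower jaw. Origin: middle of the edge of its retaining lip, at the underside; axes as cradle. The lip reaches 8 mm over the screen from the end wall under the phone's foot; its underside is 12.5 mm and its top 16.5 mm above the bed. The phone's foot must pass this edge before it can come out of the bed. Neither jaw may be loaded with over 15 N.

How it is judged:
On the way, in this order (a step that is already met when the one before it is completed fails the run):
1. the phone is pushed up against the sprung jaw, its foot clear of the lip (x of phone_foot in the frame of cradle above -0.0592 m and z of phone_foot in the frame of cradle below 0.046 m), for 0.1 s.
2. its foot is tipped out over the lip, its head still down in the jaw (z of phone_foot in the frame of cradle above 0.055 m and z of phone_head in the frame of cradle below 0.046 m and x of phone_head in the frame of cradle above 0.063 m), for 0.1 s.
At the end, for the whole second after the job is handed in: The phone lies flat (within 0.06 rad), screen up and at rest on the charging puck, its middle within 12 mm of the puck's centre seen from above, out of the cradle and let go (horizontal distance between phone_mid and charger_top below 0.012 m and angle between phone's own z axis and vertical below 0.06 rad and height (world z) of phone_mid between 0.022 and 0.029 m and linear speed of phone below 0.01 m/s and angular speed of phone below 0.1 rad/s); the robot touches nothing.
It fails at once if the phone is forced against the lower jaw and its lip, or against the upper jaw, with more than 15 N (contact force between phone and lower_jaw above 15 N or contact force between phone and jaw above 15 N).
It fails at once if the phone is let fall (faster than 0.4 m/s with no finger on it, a drop of 8 mm) (linear speed of phone above 0.4 m/s and contact force between phone and the fingers below 0.05 N).
It fails at once if a bystander is moved by more than 20 mm (distance of any of snowman, evergreens, base_ring, globe, glue, glitter_jar, brush from where it was at the start of the episode above 0.02 m).
It also fails if it takes over 64 s, if anything falls off the work surface, if the arm or the gripper's body presses on something with over 40 N, if the wrist force passes 120 N, or if a joint passes its speed limit or range.

## Working session

There is one attempt and no reset: what is moved stays moved. The work goes in short steps, Python scripts to look and compute and a shell command to move; the robot and the scene stay as the last step left them, time stands still between calls to the robot, and variables do not carry over. Pictures are saved under pics/ and viewed, at most 10 in all, crops included, and the job is handed in when it is done.

```bash
ls; mkdir -p pics; python3 - <<'E'
from workcell import ctrl
import cv2,numpy as np
s=ctrl.get_state(); print(s)
for n in ("scene","top","wrist"):
    c=ctrl.camera(n); cv2.imwrite(f"pics/{n}0.png",c["frame"][:,:,::-1]); np.savez(f"{n}0.npz",**c)
    print(n,c["fx"],c["fy"],c["cx"],c["cy"],c["k1"],c["R"].round(3).tolist(),c["t"].round(3).tolist(), (c["range_z"]>0).mean())
E
```

```text
pics
{'clock': 0.0, 'joints': array([ 1.15499540e+00,  2.13350676e-01, -3.50231095e-02,  1.32349465e+00,
       -5.59634455e-05,  1.57078081e+00]), 'joint_velocities': array([ 0.00048347,  0.00027611,  0.00049448, -0.00064166,  0.00039475,
       -0.00103494]), 'joint_efforts': array([ 3.99817567e-03, -6.86161423e+01,  4.87122989e+01,  1.74026523e-02,
        4.44903590e-04, -1.41310281e-05]), 'ee_pos': array([0.20184768, 0.45709534, 0.23083318]), 'tcp_rot': array([-6.48385304e-01, -3.07378460e+00,  1.66584752e-03]), 'force': array([-0.19212646, -0.3824251 , -0.43578729]), 'ft_torque': array([-0.04925407, -0.00364004,  0.00624982]), 'grasp_force': 0.0, 'finger_gap': 0.085281489043049}
scene 477.84144913760065 477.84144913760065 319.1744078098068 201.48378231160467 -0.0851073225632287 [[0.624, 0.782, 0.005], [0.584, -0.461, -0.668], [-0.52, 0.42, -0.744]] [-0.372, -0.157, 1.508] 0.99605859375
top 512.4536739032155 512.4536739032155 305.7089884944111 197.2187662134404 -0.10843517813766351 [[0.077, -0.997, -0.002], [-0.977, -0.075, -0.202], [0.201, 0.018, -0.979]] [0.004, 0.586, 1.201] 0.9961171875
wrist 346.4844210705277 346.4844210705277 322.4734061822858 195.7420645759297 -0.008612651748425777 [[0.405, 0.914, 0.0], [0.882, -0.39, 0.265], [0.243, -0.107, -0.964]] [-0.5, -0.034, 0.378] 0.99623046875
```

View pics/scene0.png

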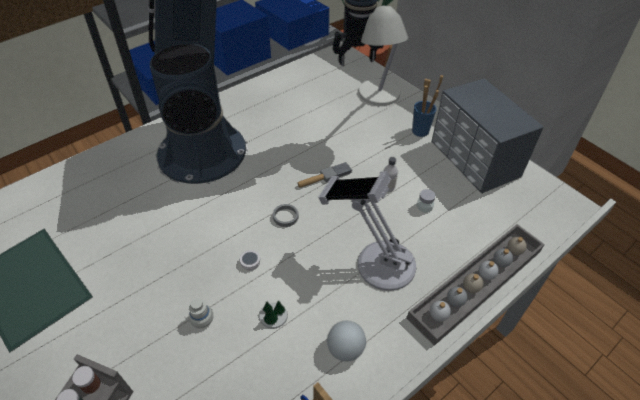

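View pics/top0.png

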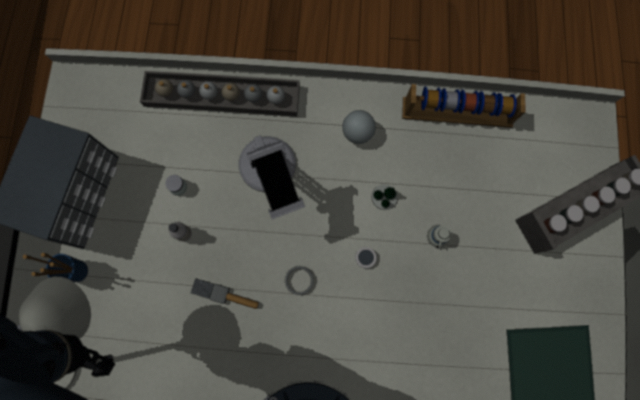

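The top view shows the phone at about (275,180), a candidate puck at (368,258), the jar at (176,184), the glue at (180,232) and the brush at (225,293). Next I'll use range data to measure the phone plane and the puck.

```bash
cat > h.py <<'E'
import numpy as np,cv2
from scipy.spatial.transform import Rotation as Ro
def cloud(c):
    K=np.array([[c["fx"],0,c["cx"]],[0,c["fy"],c["cy"]],[0,0,1.]])
    v,u=np.mgrid[:400,:640]
    p=np.stack([u.ravel(),v.ravel()],1).astype(float)[:,None]
    s=cv2.undistortPoints(p,K,np.array([float(c["k1"]),0,0,0,0]))[:,0]
    z=np.asarray(c["range_z"]).ravel().astype(float)
    P=np.c_[s*z[:,None],z]
    W=(P-c["t"])@c["R"]
    W[z<=0]=np.nan
    return W.reshape(400,640,3)
def comp(mask,seed):
    n,l=cv2.connectedComponents(mask.astype(np.uint8)); return l==l[seed[1],seed[0]]
def plane(P):
    m=np.median(P,0)
    for _ in range(4):
        q=P.mean(0); n=np.linalg.svd(P-q,full_matrices=False)[2][2]; n*=np.sign(n[2]); d=(P-q)@n; P=P[abs(d)<max(2*d.std(),.001)]
    return q,n
def load(n): return dict(np.load(n))
E
python3 - <<'E'
from h import *
for n,ph,pk,jar in (("top",(275,180),(368,258),(176,182)),("scene",(352,188),(249,260),(427,197))):
    c=load(n+"0.npz"); W=cloud(c); F=c["frame"].max(2)
    m=comp(F<45,ph); P=W[m]; P=P[~np.isnan(P).any(1)]
    q,n3=plane(P); print(n,m.sum(),"plane",q.round(4),n3.round(3),"slope",np.arccos(n3[2]).round(3))
    r=cv2.minAreaRect(np.argwhere(m)[:,::-1].astype(np.float32)); 
    # in plane coords
    d=np.r_[-n3[0],-n3[1],0]; ex=d-d@n3*n3; ex/=np.linalg.norm(ex); ey=np.cross(n3,ex)
    Q=P[abs((P-q)@n3)<.004]-q; uv=np.c_[Q@ex,Q@ey]
    (cc,sz,a)=cv2.minAreaRect(uv.astype(np.float32)); print(" centre",(q+cc[0]*ex+cc[1]*ey).round(4),np.round(sz,4),round(a,1),"ex",ex.round(3),"top end",(q+uv[:,0].max()*ex).round(3), uv.min(0).round(3),uv.max(0).round(3))
    for s in (pk,jar): print(" obj",W[s[1],s[0]].round(3), np.nanmax(W[s[1]-8:s[1]+9,s[0]-8:s[0]+9,2]).round(3))
for n in("top","scene"):
    c=load(n+"0.npz"); W=cloud(c)
    for (a,b) in ((.012,.03),):
        m=((W[...,2]>a)&(W[...,2]<b)); k,l,st,ce=cv2.connectedComponentsWithStats(m.astype(np.uint8))
        for i in range(1,k):
            if 60<st[i,4]<1500: print(n,ce[i].round(),st[i,4],np.nanmedian(W[l==i],0).round(3),np.ptp(W[l==i],0).round(3))
E
```

```text
top 1667 plane [0.5806 0.1106 0.2379] [ 0.304 -0.928  0.217] slope 1.352
 centre [0.5778 0.1106 0.2416] [0.0122 0.1179] 28.0 ex [-0.068  0.206  0.976] top end [0.578 0.118 0.273] [-0.028 -0.05 ] [0.035 0.055]
 obj [ 0.45  -0.117  0.018] 0.028
 obj [0.6   0.376 0.051] 0.061
scene 804 plane [0.5756 0.1051 0.2414] [-0.43  -0.214  0.877] slope 0.501
 centre [0.5743 0.1058 0.2409] [0.0637 0.1154] 89.6 ex [0.786 0.39  0.48 ] top end [0.62  0.127 0.269] [-0.059 -0.031] [0.057 0.033]
 obj [ 0.456 -0.116  0.021] 0.026
 obj [0.604 0.373 0.053] 0.056
top [214.  80.] 472 [0.898 0.319 0.021] [0.079 0.407 0.018]
top [217. 108.] 376 [0.815 0.299 0.021] [0.006 0.418 0.018]
top [419. 113.] 125 [ 0.845 -0.231  0.014] [0.039 0.092 0.017]
top [445. 116.] 100 [ 0.84  -0.307  0.013] [0.032 0.079 0.006]
top [472. 117.] 83 [ 0.845 -0.375  0.014] [0.033 0.068 0.007]
top [504. 120.] 106 [ 0.844 -0.465  0.014] [0.033 0.057 0.018]
top [269. 140.] 77 [0.738 0.154 0.015] [0.021 0.043 0.008]
top [249. 167.] 476 [0.655 0.203 0.016] [0.127 0.069 0.013]
top [288. 158.] 206 [0.693 0.101 0.016] [0.086 0.037 0.01 ]
top 
[... 1034 characters left out ...]
9 0.018]
scene [285. 214.] 183 [0.387 0.049 0.016] [0.071 0.071 0.009]
scene [483. 261.] 394 [0.82  0.373 0.021] [0.078 0.405 0.018]
scene [383. 269.] 1347 [0.69  0.133 0.017] [0.146 0.134 0.017]
scene [463. 308.] 361 [0.903 0.155 0.021] [0.091 0.426 0.018]
scene [250. 259.] 291 [ 0.453 -0.113  0.02 ] [0.054 0.051 0.013]
scene [524. 291.] 81 [0.952 0.357 0.021] [0.002 0.212 0.017]
scene [275. 315.] 151 [ 0.623 -0.151  0.019] [0.034 0.058 0.018]
scene [203. 322.] 119 [ 0.54  -0.297  0.025] [0.044 0.057 0.018]
scene [478. 333.] 77 [0.953 0.184 0.021] [0.002 0.149 0.017]
scene [429. 378.] 90 [0.953 0.015 0.022] [0.003 0.163 0.018]
scene [122. 393.] 122 [ 0.577 -0.517  0.015] [0.034 0.039 0.017]
```

View pics/wrist0.png

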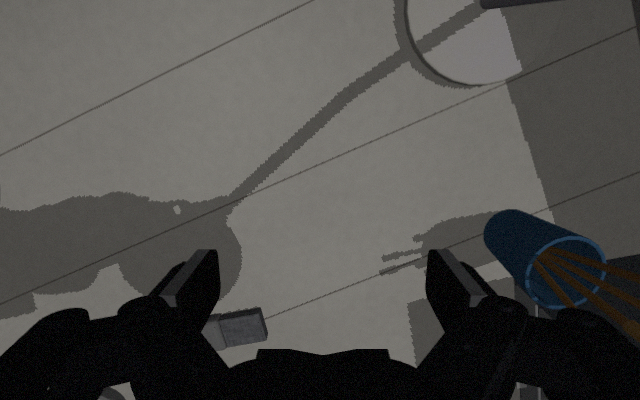

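Measured phone mid at about (0.576, 0.1065, 0.236), long axis yaw 26.4°, slope 0.50, and the puck at (0.452, -0.112). In the wrist picture the fingers stand at the bottom, with only the lamp foot and pen cup in view. I'll rise, turn 0.876 rad and go over the phone.

```bash
python3 -m crank '[{"z":-0.5,"roll":-1},{"z":-0.5,"roll":-1},{"z":-0.5,"roll":-1},{"z":-0.5,"roll":-1},{"z":-0.5,"roll":-1},{"z":-0.5,"roll":-1},{"z":-0.5,"roll":-1},{"z":-0.5,"roll":-1},{"z":-0.5,"roll":-0.76}]'; python3 -m crank '[{"x":-0.3,"y":-1},{"x":-0.3,"y":-1},{"x":-0.3,"y":-1},{"x":-0.3,"y":-1},{"x":-0.3,"y":-1},{"x":-0.3,"y":-1},{"x":-0.3,"y":-1},{"x":-0.3,"y":-1},{"x":-0.3,"y":-1},{"x":-0.3,"y":-1},{"x":-0.3,"y":-1},{"x":-0.3,"y":-1}]'; python3 -m crank '[{"x":-0.3,"y":-1},{"x":-0.3,"y":-1},{"x":-0.3,"y":-1},{"x":-0.3,"y":-1},{"x":0}]'; python3 - <<'E'
from workcell import ctrl
from h import *
c=ctrl.camera("wrist"); cv2.imwrite("pics/w1.png",c["frame"][:,:,::-1]); np.savez("w1.npz",**c)
print(ctrl.grasp_offset); s=ctrl.get_state(); print(s["joints"].round(3),Ro.from_rotvec(s["tcp_rot"]).as_matrix().round(3))
E
```

```text
0.0187
[ 1.155  0.213 -0.035  1.323 -0.     1.571] [[-0.915  0.404 -0.   ]
 [ 0.404  0.915 -0.001]
 [-0.    -0.001 -1.   ]]invalid input at $[0]: expected keys x, y, z, roll, hand
invalid input at $[0]: expected keys x, y, z, roll, hand
invalid input at $[0]: expected keys x, y, z, roll, hand
```

View pics/w1.png

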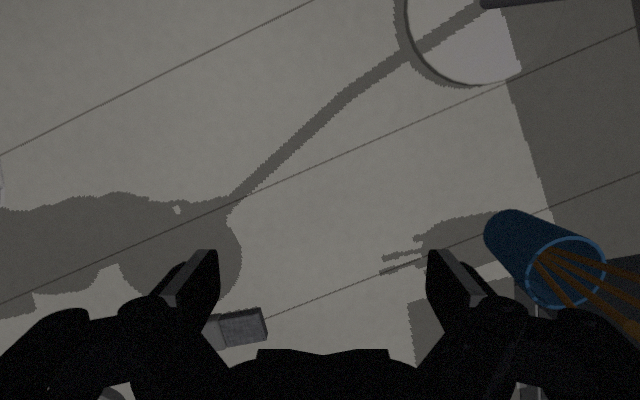

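The view hasn't changed: the rows were refused because all five keys are required.

```bash
python3 -m crank '[{"x":0,"y":0,"z":-0.5,"roll":-1,"hand":1},{"x":0,"y":0,"z":-0.5,"roll":-1,"hand":1},{"x":0,"y":0,"z":-0.5,"roll":-1,"hand":1},{"x":0,"y":0,"z":-0.5,"roll":-1,"hand":1},{"x":0,"y":0,"z":-0.5,"roll":-1,"hand":1},{"x":0,"y":0,"z":-0.5,"roll":-1,"hand":1},{"x":0,"y":0,"z":-0.5,"roll":-1,"hand":1},{"x":0,"y":0,"z":-0.5,"roll":-1,"hand":1},{"x":0,"y":0,"z":-0.5,"roll":-0.76,"hand":1},{"x":0,"y":0,"z":0,"roll":0,"hand":1}]' && python3 -m crank '[{"x":-0.3,"y":-1,"z":0,"roll":0,"hand":1},{"x":-0.3,"y":-1,"z":0,"roll":0,"hand":1},{"x":-0.3,"y":-1,"z":0,"roll":0,"hand":1},{"x":-0.3,"y":-1,"z":0,"roll":0,"hand":1},{"x":-0.3,"y":-1,"z":0,"roll":0,"hand":1},{"x":-0.3,"y":-1,"z":0,"roll":0,"hand":1},{"x":-0.3,"y":-1,"z":0,"roll":0,"hand":1},{"x":-0.3,"y":-1,"z":0,"roll":0,"hand":1},{"x":-0.3,"y":-1,"z":0,"roll":0,"hand":1},{"x":-0.3,"y":-1,"z":0,"roll":0,"hand":1},{"x":-0.3,"y":-1,"z":0,"roll":0,"hand":1},{"x":-0.3,"y":-1,"z":0,"roll":0,"hand":1}]' && python3 -m crank '[{"x":-0.3,"y":-1,"z":0,"roll":0,"hand":1},{"x":-0.3,"y":-1,"z":0,"roll":0,"hand":1},{"x":-0.3,"y":-1,"z":0,"roll":0,"hand":1},{"x":-0.3,"y":-1,"z":0,"roll":0,"hand":1},{"x":0,"y":0,"z":0,"roll":0,"hand":1},{"x":0,"y":0,"z":0,"roll":0,"hand":1}]'; python3 - <<'E'
from workcell import ctrl
from h import *
c=ctrl.camera("wrist"); cv2.imwrite("pics/w2.png",c["frame"][:,:,::-1]); np.savez("w2.npz",**c)
s=ctrl.get_state(); print(s["joints"].round(3),Ro.from_rotvec(s["tcp_rot"]).as_matrix().round(3))
E
```

```text
clock: 1.03
ee_pos: [0.2022, 0.4579, 0.3686]
tcp_rot: [-0.723, 3.055, 0.004]
force: [0.8, 0.7, 0.7]
finger_gap: 0.0854
grasp_force: 0.0
clock: 2.03
ee_pos: [0.4594, 0.1814, 0.3657]
tcp_rot: [0.713, -3.059, 0.0]
force: [0.3, 0.6, -0.4]
finger_gap: 0.0854
grasp_force: 0.0
clock: 2.53
ee_pos: [0.5448, 0.0901, 0.365]
tcp_rot: [0.71, -3.058, -0.0]
force: [-0.0, -0.1, 0.3]
finger_gap: 0.0852
grasp_force: 0.0
[ 0.166  0.365  0.512  1.719  0.    -0.292] [[-0.897 -0.442 -0.001]
 [-0.442  0.897 -0.   ]
 [ 0.001  0.001 -1.   ]]
```

View pics/w2.png

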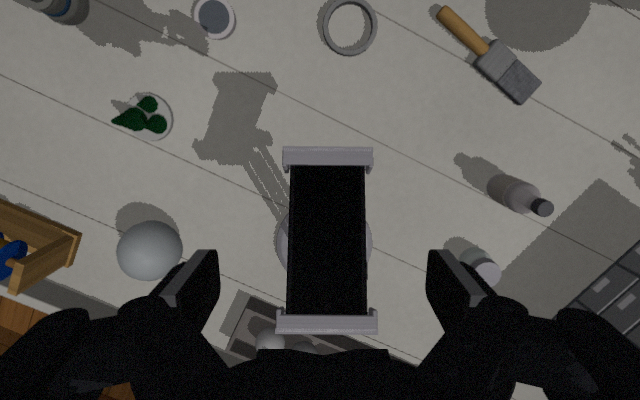

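The wrist view shows the phone (cols 290–366, rows 165–315), the lower jaw above it in the picture (row 155), the upper jaw below (row 322), and the puck at (214,17). I'll measure from here.

```bash
cat > m.py <<'E'
from h import *
def measure(c,seed,T,p,thr=30):
    W=cloud(c); F=c["frame"].max(2)
    m=comp(cv2.erode((F<thr).astype(np.uint8),np.ones((2,2))),seed); P=W[m]; P=P[~np.isnan(P).any(1)]
    q=np.median(P,0); P=P[np.linalg.norm(P-q,axis=1)<.085]
    q,n=plane(P); P=P[abs((P-q)@n)<.003]
    Q=(P-p)@T                       # tool coords
    ux=np.cross(n,[0,0,1.]); ux/=np.linalg.norm(ux); ex=np.cross(ux,n); ex*=np.sign(ex[2]); ey=np.cross(n,ex)
    uv=np.c_[(P-q)@ex,(P-q)@ey].astype(np.float32); cc,sz,a=cv2.minAreaRect(uv)
    ctr=q+cc[0]*ex+cc[1]*ey
    print("n px",len(P),"slope",np.arccos(n[2]).round(4),"yaw ex",np.arctan2(ex[1],ex[0]).round(4),"rect",np.round(sz,4),round(a,2))
    print("screen centre world",ctr.round(4),"tool",((ctr-p)@T).round(4),"x-range",uv[:,0].min().round(4),uv[:,0].max().round(4))
    return ctr,n,ex,W
E
python3 - <<'E'
from m import *
from workcell import ctrl
s=ctrl.get_state(); T=Ro.from_rotvec(s["tcp_rot"]).as_matrix(); p=s["ee_pos"]
c=load("w2.npz"); print(c["frame"][240,327],c["frame"][157,327],c["frame"][322,327])
ctr,n,ex,W=measure(c,(327,240),T,p)
for v in range(140,345,4): print(v,((W[v,327]-ctr)@np.c_[ex,n]).round(4),end=";")
u=W[...,2]; m=(u>.014)&(u<.027)&(np.hypot(W[...,0]-.452,W[...,1]+.112)<.035); P=W[m]; print("\npuck",cv2.minEnclosingCircle(P[:,:2].astype(np.float32)),len(P))
E
```

```text
[ 0  1 11] [112 111 116] [113 112 116]
n px 11119 slope 0.5003 yaw ex 0.4454 rect [0.1204 0.0625] 0.09
screen centre world [0.5791 0.111  0.2434] tool [-0.0403  0.0025  0.122 ] x-range -0.0627 0.0577
140 [-0.1623 -0.1885];144 [-0.1567 -0.19  ];148 [-0.0745  0.0063];152 [-0.0708  0.0068];156 [-0.0674  0.0063];160 [-0.0637  0.0065];164 [-0.0605  0.0055];168 [-0.0589 -0.0005];172 [-0.0554 -0.0008];176 [-0.0516  0.0003];180 [-0.0482 -0.0004];184 [-0.0447 -0.0005];188 [-0.0412 -0.0004];192 [-0.0378 -0.0009];196 [-0.0342 -0.0001];200 [-0.0305  0.0007];204 [-0.0272  0.0006];208 [-0.0236  0.0013];212 [-0.0205  0.0001];216 [-0.0173 -0.0009];220 [-0.0138 -0.0002];224 [-0.0104  0.0001];228 [-0.0071  0.0006];232 [-0.0037  0.0012];236 [-0.0006 -0.0006];240 [0.0027 0.0003];244 [0.006  0.0003];248 [0.0092 0.0001];252 [ 0.0123 -0.0007];256 [0.0156 0.001 ];260 [ 0.0187 -0.0004];264 [0.022  0.0014];268 [0.0251 0.0005];272 [0.0282 0.0009];276 [ 0.0313 -0.0005];280 [0.0344 0.001 ];284 [ 0.0375 -0.0005];288 [0.0405 0.0004];292 [0.0436 0.    ];296 [ 0.0467 -0.0004];300 [ 0.0498 -0.0015];304 [0.0526 0.001 ];308 [ 0.0557 -0.0001];312 [0.0585 0.0011];316 [0.0607 0.0093];320 [0.0636 0.0081];324 [0.0665 0.0084];328 [0.0692 0.0092];332 [0.0721 0.0086];336 [ 0.1255 -0.3206];340 [ 0.1305 -0.3137];344 [ 0.1361 -0.3111];
puck ((0.45279863476753235, -0.11045827716588974), 0.02629949524998665) 1367
```

```bash
python3 -m crank '[{"x":-0.33,"y":0.04,"z":0.3,"roll":0.05,"hand":1},{"x":-0.33,"y":0.04,"z":0.5,"roll":0.05,"hand":1},{"x":0,"y":0,"z":0.8,"roll":0,"hand":1},{"x":0,"y":0,"z":0.8,"roll":0,"hand":1},{"x":0,"y":0,"z":0.6,"roll":0,"hand":1},{"x":0,"y":0,"z":0.3,"roll":0,"hand":1},{"x":0,"y":0,"z":0,"roll":0,"hand":1},{"x":0,"y":0,"z":0,"roll":0,"hand":1}]'; python3 - <<'E'
from m import *
from workcell import ctrl
c=ctrl.camera("wrist"); cv2.imwrite("pics/w3.png",c["frame"][:,:,::-1]); np.savez("w3.npz",**c)
s=ctrl.get_state(); T=Ro.from_rotvec(s["tcp_rot"]).as_matrix(); p=s["ee_pos"]
measure(c,(327,150),T,p)
W=cloud(c); Q=(W-p)@T
# finger points: near, dark
for nm,sl in (("L",np.s_[:, :320]),("R",np.s_[:,320:])):
    q=Q[sl].reshape(-1,3); q=q[(abs(q[:,1])<.07)&(abs(q[:,0])<.02)&(q[:,2]<.003)&(abs(q[:,1])>.03)]
    print(nm,len(q),np.percentile(q[:,2],[90,98]).round(4) if len(q) else 0,abs(q[:,1]).min() if len(q) else 0)
E
```

```text
clock: 3.25
ee_pos: [0.5607, 0.1029, 0.2677]
tcp_rot: [-0.702, 3.062, 0.0]
force: [-0.1, 0.1, -0.2]
finger_gap: 0.0856
grasp_force: 0.0
n px 8991 slope 0.0017 yaw ex 1.35 rect [0.1699 0.1168] 62.96
screen centre world [ 5.241e-01  5.930e-02 -3.000e-04] tool [ 0.0525 -0.023   0.2686] x-range -0.06 0.0891
L 17031 [-0.035  -0.0196] 0.030001068601420457
R 16792 [-0.0348 -0.0195] 0.030002646370877552
```

View pics/w3.png

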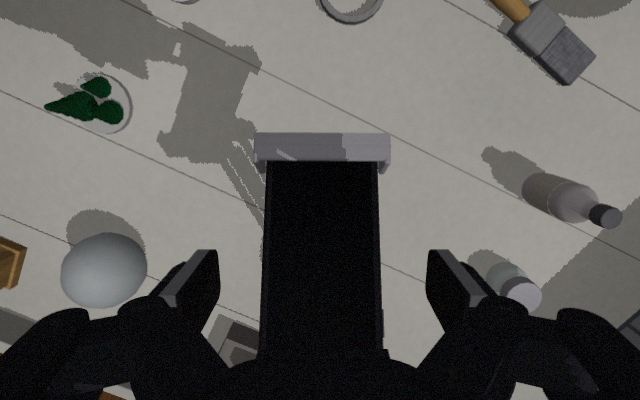

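The phone (cols 265–380) is centred between the fingers, and the lower lip edge is at row 163. Re-measuring on the phone itself.

```bash
python3 - <<'E'
from m import *
from workcell import ctrl
c=load("w3.npz")
s=ctrl.get_state(); T=Ro.from_rotvec(s["tcp_rot"]).as_matrix(); p=s["ee_pos"]
W=cloud(c);Q=(W-p)@T; 
for v in range(140,360,10): print(v,Q[v,322].round(4),end=";")
q=Q[170:330,275:370].reshape(-1,3); m=c["frame"].max(2)[230]; a=np.where(m[240:400]<30)[0]+240; print(a.min(),a.max(),Q[230,a.min()+2],Q[230,a.max()-2])
i,n=plane(q*[1,1,-1]); print(i,n,np.arccos(n[2]))
f=Q[:, :320].reshape(-1,3); f=f[(f[:,2]>-.05)&(f[:,2]<.0)&(abs(f[:,1])<.06)]; print(f[f[:,2].argsort()[-5:]].round(4))
E
```

```text
140 [ 0.0463 -0.0001  0.053 ];150 [ 0.0409 -0.0001  0.0515];160 [ 0.0355 -0.0001  0.0499];170 [nan nan nan];180 [ 0.0242 -0.0001  0.0495];190 [ 0.0191 -0.0002  0.0466];200 [ 0.0141 -0.0002  0.0436];210 [ 0.0093 -0.0002  0.0402];220 [ 0.0043 -0.0002  0.0379];230 [-0.0006 -0.0002  0.0354];240 [-0.0052 -0.0002  0.0325];250 [-0.0102 -0.0002  0.0304];260 [-0.0147 -0.0002  0.0277];270 [-0.0198 -0.0002  0.0261];280 [-0.0238 -0.0002  0.0226];290 [-0.0281 -0.0002  0.0199];300 [-0.0332 -0.0002  0.0185];310 [-0.0366 -0.0002  0.0147];320 [-0.0409 -0.0002  0.0123];330 [-0.0452 -0.0002  0.01  ];340 [-0.0498 -0.0002  0.0083];350 [-0.0545 -0.0002  0.0067];264 377 [-0.00041447 -0.0306704   0.03508459] [-0.00074784  0.02880988  0.03576263]Traceback (most recent call last):
  File "<stdin>", line 8, in <module>
  File "h.py", line 18, in plane
    q=P.mean(0); n=np.linalg.svd(P-q,full_matrices=False)[2][2]; n*=np.sign(n[2]); d=(P-q)@n; P=P[abs(d)<max(2*d.std(),.001)]
                   ~~~~~~~~~~~~~^^^^^^^^^^^^^^^^^^^^^^^^^
    u, s, vh = gufunc(a, signature=signature)
               ~~~~~~^^^^^^^^^^^^^^^^^^^^^^^^
    raise LinAlgError("SVD did not converge")
numpy.linalg.LinAlgError: SVD did not converge
```

```bash
python3 -m crank '[{"x":0,"y":-0.03,"z":0.6,"roll":0,"hand":1},{"x":0,"y":0,"z":0.6,"roll":0,"hand":1},{"x":0,"y":0,"z":0.6,"roll":0,"hand":1},{"x":0,"y":0,"z":0.3,"roll":0,"hand":1},{"x":0,"y":0,"z":0.17,"roll":0,"hand":1},{"x":0,"y":0,"z":0,"roll":0,"hand":1},{"x":0,"y":0,"z":0,"roll":0,"hand":1}]' && python3 -m crank '[{"x":0,"y":0,"z":0,"roll":0,"hand":0.8},{"x":0,"y":0,"z":0,"roll":0,"hand":0.76},{"x":0,"y":0,"z":0,"roll":0,"hand":0.6},{"x":0,"y":0,"z":0,"roll":0,"hand":0.5},{"x":0,"y":0,"z":0,"roll":0,"hand":0.5},{"x":0,"y":0,"z":0,"roll":0,"hand":0.5},{"x":0,"y":0,"z":0,"roll":0,"hand":0.5},{"x":0,"y":0,"z":0,"roll":0,"hand":0.5}]' 40
```

```text
clock: 3.88
ee_pos: [0.5617, 0.1015, 0.2002]
tcp_rot: [-0.701, 3.061, -0.0]
force: [0.3, 0.3, -0.6]
finger_gap: 0.0855
grasp_force: 0.0
clock: 4.55
ee_pos: [0.5617, 0.1018, 0.2003]
tcp_rot: [-0.701, 3.061, 0.001]
force: [-1.9, 1.8, 7.5]
finger_gap: 0.0631
grasp_force: 42.3
```

Gripped. The closing fingers press the phone into the bed with about 7.5 N, so I'll ease up slightly.

```bash
cat > f.py <<'E'
from workcell import ctrl
import numpy as np
from scipy.spatial.transform import Rotation as Ro
s=ctrl.get_state(); T=Ro.from_rotvec(s["tcp_rot"]).as_matrix(); f=T.T@s["force"]
ex=np.array([-.8776,0,-.4794]); n=np.array([.4794,0,-.8776])
print("t %.2f ALONG %.2f NORMAL %.2f y %.2f | torque tool %s | pos %s grip %.1f"%(s["clock"],f@ex,f@n,f[1],(T.T@s["ft_torque"]).round(3),s["ee_pos"].round(4),s["grasp_force"]))
E
python3 f.py; python3 -m crank '[{"x":0,"y":0,"z":-0.03,"roll":0,"hand":0.5},{"x":0,"y":0,"z":0,"roll":0,"hand":0.5}]' >/dev/null; python3 f.py;  python3 -m crank '[{"x":0,"y":0,"z":-0.03,"roll":0,"hand":0.5},{"x":0,"y":0,"z":0,"roll":0,"hand":0.5}]' >/dev/null; python3 f.py
```

```text
t 4.55 ALONG 2.76 NORMAL 6.99 y 2.49 | torque tool [-0.653  0.148  0.086] | pos [0.5617 0.1018 0.2003] grip 42.3
t 4.72 ALONG 2.82 NORMAL 2.55 y 2.97 | torque tool [-0.614 -0.111  0.094] | pos [0.5615 0.1016 0.2006] grip 45.4
t 4.88 ALONG 1.73 NORMAL 0.09 y 2.29 | torque tool [-0.382 -0.191  0.053] | pos [0.5614 0.1014 0.2011] grip 45.1
```

```bash
python3 -m crank '[{"x":-0.0585,"y":0,"z":-0.032,"roll":0,"hand":0.5},{"x":0,"y":0,"z":0,"roll":0,"hand":0.5}]' >/dev/null; python3 f.py; python3 -m crank '[{"x":-0.0585,"y":0,"z":-0.032,"roll":0,"hand":0.5},{"x":0,"y":0,"z":0,"roll":0,"hand":0.5}]' >/dev/null; python3 f.py; python3 -m crank '[{"x":-0.0585,"y":0,"z":-0.032,"roll":0,"hand":0.5},{"x":0,"y":0,"z":0,"roll":0,"hand":0.5}]' >/dev/null; python3 f.py;python3 -m crank '[{"x":-0.0585,"y":0,"z":-0.032,"roll":0,"hand":0.5},{"x":0,"y":0,"z":0,"roll":0,"hand":0.5}]' >/dev/null; python3 f.py
```

```text
t 5.05 ALONG -3.36 NORMAL -0.05 y 0.82 | torque tool [-0.152  0.514  0.03 ] | pos [0.5626 0.102  0.2018] grip 44.8
t 5.22 ALONG -3.68 NORMAL -0.97 y 0.52 | torque tool [-0.174  0.519  0.014] | pos [0.5644 0.1029 0.2028] grip 44.9
t 5.38 ALONG -3.23 NORMAL -0.10 y 0.41 | torque tool [-0.206  0.53  -0.041] | pos [0.5662 0.1037 0.204 ] grip 44.9
t 5.55 ALONG -3.90 NORMAL -1.18 y 0.75 | torque tool [-0.173  0.498 -0.008] | pos [0.5678 0.1045 0.205 ] grip 44.8
```

```bash
python3 -m crank '[{"x":-0.0585,"y":0,"z":-0.032,"roll":0,"hand":0.5},{"x":0,"y":0,"z":0,"roll":0,"hand":0.5}]' >/dev/null; python3 f.py; python3 -m crank '[{"x":-0.0585,"y":0,"z":-0.032,"roll":0,"hand":0.5},{"x":0,"y":0,"z":0,"roll":0,"hand":0.5}]' >/dev/null; python3 f.py; python3 -m crank '[{"x":-0.0585,"y":0,"z":-0.032,"roll":0,"hand":0.5},{"x":0,"y":0,"z":0,"roll":0,"hand":0.5}]' >/dev/null; python3 f.py;python3 -m crank '[{"x":-0.0585,"y":0,"z":-0.032,"roll":0,"hand":0.5},{"x":0,"y":0,"z":0,"roll":0,"hand":0.5}]' >/dev/null; python3 f.py
```

```text
t 5.72 ALONG -3.61 NORMAL -0.83 y 0.71 | torque tool [-0.128  0.523  0.02 ] | pos [0.5694 0.1053 0.2059] grip 44.8
t 5.88 ALONG -3.45 NORMAL -0.93 y 0.48 | torque tool [-0.118  0.552  0.029] | pos [0.571  0.1061 0.2069] grip 44.8
t 6.05 ALONG -4.57 NORMAL -1.20 y 0.34 | torque tool [-0.094  0.6    0.027] | pos [0.5725 0.1068 0.2079] grip 44.8
t 6.22 ALONG -4.94 NORMAL -0.76 y 0.31 | torque tool [-0.015  0.753  0.085] | pos [0.574  0.1075 0.2087] grip 44.8
```

```bash
python3 -m crank '[{"x":-0.0585,"y":0,"z":-0.032,"roll":0,"hand":0.5},{"x":0,"y":0,"z":0,"roll":0,"hand":0.5}]' >/dev/null; python3 f.py; python3 -m crank '[{"x":-0.0585,"y":0,"z":-0.032,"roll":0,"hand":0.5},{"x":0,"y":0,"z":0,"roll":0,"hand":0.5}]' >/dev/null; python3 f.py;  python3 -m crank '[{"x":-0.0293,"y":0,"z":-0.016,"roll":0,"hand":0.5},{"x":0,"y":0,"z":0,"roll":0,"hand":0.5}]' >/dev/null; python3 f.py; python3 - <<'E'
from m import *
from workcell import ctrl
c=ctrl.camera("wrist"); cv2.imwrite("pics/w4.png",c["frame"][:,:,::-1]); np.savez("w4.npz",**c)
s=ctrl.get_state(); T=Ro.from_rotvec(s["tcp_rot"]).as_matrix(); p=s["ee_pos"]
W=cloud(c);Q=(W-p)@T
for v in range(60,330,5): print(v,(Q[v,322]*1000).round(1),c["frame"][v,322].max(),end=";")
E
```

```text
t 6.38 ALONG -5.20 NORMAL -0.51 y -0.74 | torque tool [-0.012  0.892  0.094] | pos [0.5756 0.1083 0.2097] grip 44.8
t 6.55 ALONG -6.62 NORMAL -1.71 y 0.19 | torque tool [-0.048  0.946  0.091] | pos [0.577  0.109  0.2105] grip 44.7
t 6.72 ALONG -7.31 NORMAL -1.03 y 0.05 | torque tool [-0.034  1.1    0.067] | pos [0.5777 0.1093 0.2109] grip 44.8
60 [104.3  -0.4 210.7] 166;65 [ 99.9  -0.4 212. ] 171;70 [nan nan nan] 169;75 [ 90.8  -0.4 211.8] 172;80 [ 86.2  -0.4 212.5] 129;85 [ 81.4  -0.4 209.7] 170;90 [ 76.8  -0.4 211.7] 168;95 [ 72.1  -0.4 212. ] 171;100 [ 67.4  -0.4 212. ] 170;105 [ 62.6  -0.4 211.2] 168;110 [ 57.8  -0.5 210.5] 171;115 [ 52.9  -0.5 212. ] 171;120 [ 48.1  -0.5 210.5] 170;125 [ 43.2  -0.5 210.8] 172;130 [ 38.4  -0.5 209.7] 169;135 [ 54.6  -0.4 -10.2] 157;140 [52.7 -0.4 -9.7] 162;145 [ 51.1  -0.4 -11.9] 141;150 [ 49.3  -0.4 -12.7] 143;155 [ 47.4  -0.4 -12.8] 144;160 [ 45.9  -0.4 -14.8] 143;165 [ 44.1  -0.4 -15.2] 146;170 [ 42.2  -0.4 -15.2] 147;175 [ 39.2  -0.4 -10. ] 16;180 [ 37.6  -0.4 -11.8] 21;185 [ 35.8  -0.4 -12.8] 8;190 [ 34.1  -0.4 -13.9] 14;195 [ 32.2  -0.4 -14.2] 16;200 [ 30.4  -0.4 -15. ] 16;205 [ 28.9  -0.4 -16.3] 13;210 [ 27.4  -0.4 -18. ] 4;215 [ 25.6  -0.4 -18.5] 17;220 [ 23.9  -0.4 -19.3] 6;225 [ 22.1  -0.4 -20. ] 15;230 [ 20.7  -0.4 -21.4] 9;235 [ 18.9  -0.4 -22. ] 10;240 [ 17.2  -0.4 -22.7] 16;245 [ 15.5  -0.4 -23.4] 0;250 [ 14.   -0.4 -24.6] 9;255 [ 12.4  -0.4 -25.4] 11;260 [ 10.9  -0.4 -26.5] 10;265 [  9.2  -0.4 -27.1] 11;270 [  8.2  -0.4 -29. ] 21;275 [  6.2  -0.5 -29. ] 1;280 [  5.   -0.5 -30.5] 5;285 [  3.3  -0.5 -31. ] 7;290 [  1.7  -0.5 -31.8] 23;295 [  0.2  -0.5 -32.5] 16;300 [ -1.2  -0.5 -33.6] 14;305 [ -3.   -0.5 -33.9] 14;310 [ -4.8  -0.5 -34.3] 15;315 [ -6.5  -0.5 -34.8] 17;320 [ -7.9  -0.5 -35.7] 9;325 [ -8.8  -0.5 -37.3] 19;
```

View pics/w4.png

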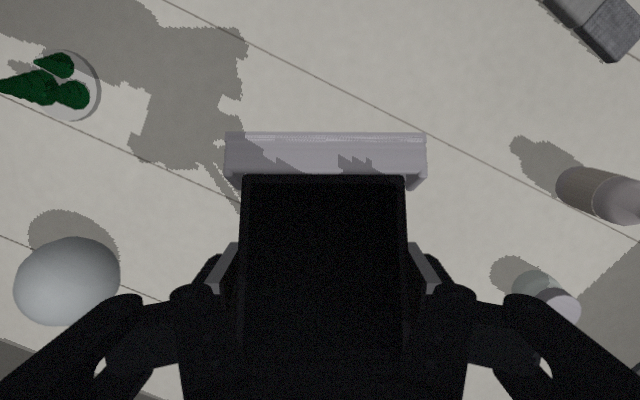

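The lip's edge (row 173) is almost at the foot's rounded corners, so it is nearly clear. About 2 mm more.

```bash
python3 -m crank '[{"x":-0.0293,"y":0,"z":-0.016,"roll":0,"hand":0.5},{"x":0,"y":0,"z":0,"roll":0,"hand":0.5}]' >/dev/null; python3 f.py;  python3 -m crank '[{"x":-0.0293,"y":0,"z":-0.016,"roll":0,"hand":0.5},{"x":0,"y":0,"z":0,"roll":0,"hand":0.5}]' >/dev/null; python3 f.py; python3 - <<'E'
from m import *
from workcell import ctrl
c=ctrl.camera("wrist"); np.savez("w5.npz",**c)
cv2.imwrite("pics/w5.png",cv2.resize(c["frame"][120:220,220:440,::-1],None,fx=3,fy=3))
s=ctrl.get_state(); T=Ro.from_rotvec(s["tcp_rot"]).as_matrix(); p=s["ee_pos"]
W=cloud(c);Q=(W-p)@T
for v in range(150,200,2): print(v,(np.nanmedian(Q[v,310:335],0)*1000).round(1)[[0,2]],c["frame"][v,310:335].max(1).mean().round(),end=";")
E
```

```text
t 6.93 ALONG -7.66 NORMAL -1.09 y -0.21 | torque tool [-0.015  1.104  0.129] | pos [0.5784 0.1096 0.2114] grip 44.8
t 7.10 ALONG -8.15 NORMAL -0.40 y -0.11 | torque tool [-0.032  1.159  0.102] | pos [0.5791 0.11   0.2118] grip 44.9
150 [ 49.2 -11.7] 143.0;152 [ 48.5 -12.2] 143.0;154 [ 47.8 -12.4] 144.0;156 [ 47.1 -13.1] 144.0;158 [ 46.3 -12.9] 145.0;160 [ 45.7 -13.7] 144.0;162 [ 45.  -14.1] 144.0;164 [ 44.3 -14.1] 144.0;166 [ 43.5 -14.3] 148.0;168 [ 42.6 -13.6] 128.0;170 [38.5  3.6] 109.0;172 [37.8  2.8] 108.0;174 [39.5 -9.6] 56.0;176 [ 38.9 -10.7] 15.0;178 [ 38.2 -11. ] 19.0;180 [ 37.5 -11.4] 17.0;182 [ 36.8 -11.7] 18.0;184 [ 36.1 -12.3] 8.0;186 [ 35.5 -13.1] 8.0;188 [ 34.8 -13.2] 9.0;190 [ 34.1 -13.6] 8.0;192 [ 33.3 -13.8] 8.0;194 [ 32.7 -14.3] 10.0;196 [ 32.  -14.8] 8.0;198 [ 31.3 -15.1] 8.0;
```

View pics/w5.png

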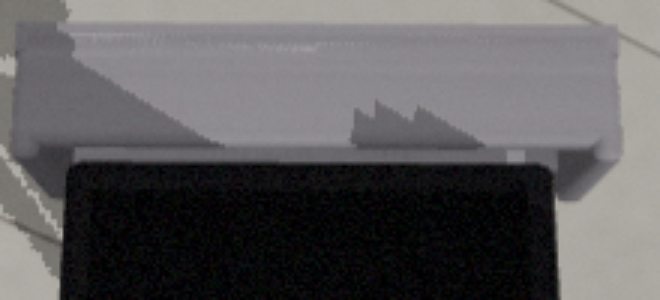

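The foot now stands about 0.7 mm clear of the lip: bed is visible between crop rows 147 and 162. I'll add 0.8 mm of margin, ease the grip so the phone can pivot, and start tipping along the bed normal while watching the forces.

```bash
python3 -m crank '[{"x":-0.0234,"y":0,"z":-0.0128,"roll":0,"hand":0.5},{"x":0,"y":0,"z":0,"roll":0,"hand":0.5},{"x":0,"y":0,"z":0,"roll":0,"hand":0.5},{"x":0,"y":0,"z":0,"roll":0,"hand":0.5}]' 26 |tail -1; python3 f.py;  python3 -m crank '[{"x":0.032,"y":0,"z":-0.0585,"roll":0,"hand":0.5},{"x":0,"y":0,"z":0,"roll":0,"hand":0.5}]' >/dev/null; python3 f.py; python3 -m crank '[{"x":0.032,"y":0,"z":-0.0585,"roll":0,"hand":0.5},{"x":0,"y":0,"z":0,"roll":0,"hand":0.5}]' >/dev/null; python3 f.py
```

```text
grasp_force: 44.9
t 7.48 ALONG -8.11 NORMAL -0.32 y 0.13 | torque tool [-0.007  1.175  0.111] | pos [0.5796 0.1103 0.2121] grip 44.9
t 7.65 ALONG -8.41 NORMAL -4.71 y -0.02 | torque tool [-0.055  1.252  0.067] | pos [0.5787 0.1098 0.2139] grip 44.3
t 7.82 ALONG -8.03 NORMAL -4.62 y 0.40 | torque tool [-0.013  1.171  0.022] | pos [0.5779 0.1095 0.2158] grip 44.2
```

```bash
cat > tilt.py <<'E'
from m import *
from workcell import ctrl
import sys
c=ctrl.camera("wrist"); np.savez("last.npz",**c)
s=ctrl.get_state(); T=Ro.from_rotvec(s["tcp_rot"]).as_matrix(); p=s["ee_pos"]
W=cloud(c);Q=(W-p)@T; F=c["frame"].max(2); col=F[:,300:345].mean(1); r=np.where(col[:300]>60)[0].max()+4
q=Q[r:r+90,270:375].reshape(-1,3); q=q[~np.isnan(q).any(1)]; q=q[(q[:,2]<0.03)]; k=np.polyfit(q[:,0],-q[:,2],1); k=np.polyfit(*q[abs(-q[:,2]-np.polyval(k,q[:,0]))<.003][:,[0,2]].T*[[1],[-1]],1)
print("pitch up-to-head %.3f"%np.arctan(-k[0]),"screen z at tool x=0: %.4f"%-k[1],"foot edge row",r-3,"tool x,z",np.nanmedian(Q[r,305:340],0).round(4)[[0,2]])
E
python3 -m crank '[{"x":0.032,"y":0,"z":-0.0585,"roll":0,"hand":0.5},{"x":0,"y":0,"z":0,"roll":0,"hand":0.5}]' 24 >/dev/null; python3 f.py; python3 tilt.py;  python3 -m crank '[{"x":0.032,"y":0,"z":-0.0585,"roll":0,"hand":0.5},{"x":0,"y":0,"z":0,"roll":0,"hand":0.5}]' >/dev/null; python3 f.py; python3 tilt.py
```

```text
t 7.98 ALONG -8.19 NORMAL -5.86 y 0.46 | torque tool [-0.124  1.274  0.05 ] | pos [0.5772 0.1091 0.2177] grip 44.0
pitch up-to-head 0.478 screen z at tool x=0: -0.0323 foot edge row 174 tool x,z [ 0.0389 -0.0118]
t 8.20 ALONG -9.04 NORMAL -5.71 y 0.47 | torque tool [-0.18   1.241  0.066] | pos [0.5765 0.1087 0.2197] grip 43.7
pitch up-to-head 0.455 screen z at tool x=0: -0.0322 foot edge row 172 tool x,z [ 0.0398 -0.0123]
```

```bash
python3 -m crank '[{"x":0.032,"y":0,"z":-0.0585,"roll":0,"hand":0.5},{"x":0,"y":0,"z":0,"roll":0,"hand":0.5}]' >/dev/null; python3 f.py; python3 -m crank '[{"x":0.032,"y":0,"z":-0.0585,"roll":0,"hand":0.5},{"x":0,"y":0,"z":0,"roll":0,"hand":0.5}]' >/dev/null; python3 f.py; python3 tilt.py; python3 -m crank '[{"x":0.032,"y":0,"z":-0.0585,"roll":0,"hand":0.5},{"x":0,"y":0,"z":0,"roll":0,"hand":0.5}]' >/dev/null; python3 f.py; python3 tilt.py
```

```text
t 8.42 ALONG -7.47 NORMAL -6.38 y -0.63 | torque tool [-0.109  1.283  0.055] | pos [0.5757 0.1083 0.2215] grip 43.4
t 8.58 ALONG -8.64 NORMAL -3.97 y 0.39 | torque tool [-0.102  1.303  0.037] | pos [0.5748 0.1079 0.2234] grip 43.1
pitch up-to-head 0.407 screen z at tool x=0: -0.0319 foot edge row 171 tool x,z [ 0.0406 -0.0144]
t 8.80 ALONG -7.84 NORMAL -4.79 y -0.15 | torque tool [-0.097  1.243  0.056] | pos [0.574  0.1075 0.2252] grip 42.9
pitch up-to-head 0.383 screen z at tool x=0: -0.0318 foot edge row 171 tool x,z [ 0.0407 -0.0151]
```

```bash
python3 -m crank '[{"x":0.048,"y":0,"z":-0.088,"roll":0,"hand":0.5},{"x":0,"y":0,"z":0,"roll":0,"hand":0.5}]' >/dev/null; python3 f.py; python3 -m crank '[{"x":0.048,"y":0,"z":-0.088,"roll":0,"hand":0.5},{"x":0,"y":0,"z":0,"roll":0,"hand":0.5}]' >/dev/null; python3 f.py; python3 tilt.py; python3 -m crank '[{"x":0.048,"y":0,"z":-0.088,"roll":0,"hand":0.5},{"x":0,"y":0,"z":0,"roll":0,"hand":0.5}]' >/dev/null; python3 f.py; python3 -m crank '[{"x":0.048,"y":0,"z":-0.088,"roll":0,"hand":0.5},{"x":0,"y":0,"z":0,"roll":0,"hand":0.5}]' >/dev/null; python3 f.py; python3 tilt.py
```

```text
t 9.02 ALONG -7.03 NORMAL -4.31 y 0.26 | torque tool [-0.083  1.263  0.007] | pos [0.5726 0.1068 0.2279] grip 42.5
t 9.18 ALONG -7.47 NORMAL -4.05 y -0.21 | torque tool [-0.086  1.239  0.002] | pos [0.5714 0.1062 0.2307] grip 42.1
pitch up-to-head 0.308 screen z at tool x=0: -0.0316 foot edge row 169 tool x,z [ 0.0421 -0.018 ]
t 9.40 ALONG -7.23 NORMAL -3.69 y 0.21 | torque tool [-0.086  1.202  0.036] | pos [0.5701 0.1056 0.2333] grip 41.9
t 9.57 ALONG -7.12 NORMAL -3.40 y 0.56 | torque tool [-0.085  1.132  0.064] | pos [0.5688 0.105  0.2359] grip 41.6
pitch up-to-head 0.238 screen z at tool x=0: -0.0313 foot edge row 168 tool x,z [ 0.043  -0.0205]
```

```bash
python3 -m crank '[{"x":0.048,"y":0,"z":-0.088,"roll":0,"hand":0.5},{"x":0.0,"y":0,"z":0,"roll":0,"hand":0.5},{"x":0.048,"y":0,"z":-0.088,"roll":0,"hand":0.5},{"x":0,"y":0,"z":0,"roll":0,"hand":0.5}]' >/dev/null; python3 f.py; python3 -m crank '[{"x":0.048,"y":0,"z":-0.088,"roll":0,"hand":0.5},{"x":0.0,"y":0,"z":0,"roll":0,"hand":0.5},{"x":0.048,"y":0,"z":-0.088,"roll":0,"hand":0.5},{"x":0,"y":0,"z":0,"roll":0,"hand":0.5}]' >/dev/null; python3 f.py; python3 tilt.py; python3 -m crank '[{"x":0.048,"y":0,"z":-0.088,"roll":0,"hand":0.5},{"x":0,"y":0,"z":0,"roll":0,"hand":0.5}]' >/dev/null; python3 f.py; python3 tilt.py
```

```text
t 9.95 ALONG -6.24 NORMAL -3.75 y 0.11 | torque tool [-0.044  1.021  0.037] | pos [0.5663 0.1037 0.2411] grip 41.1
t 10.28 ALONG -6.24 NORMAL -4.40 y 0.90 | torque tool [-0.074  0.89   0.013] | pos [0.5637 0.1025 0.2464] grip 40.7
pitch up-to-head 0.092 screen z at tool x=0: -0.0308 foot edge row 166 tool x,z [ 0.0448 -0.0259]
t 10.50 ALONG -4.48 NORMAL -2.42 y 0.30 | torque tool [-0.013  0.672 -0.007] | pos [0.5624 0.1019 0.249 ] grip 40.5
pitch up-to-head 0.057 screen z at tool x=0: -0.0307 foot edge row 166 tool x,z [ 0.045  -0.0274]
```

Phone nearly level with the head still in the jaw. Next I draw it down-slope out of the jaw.

```bash
python3 -m crank '[{"x":0.088,"y":0,"z":0.048,"roll":0,"hand":0.5},{"x":0.0,"y":0,"z":0,"roll":0,"hand":0.5}]' 60 >/dev/null; python3 f.py; python3 -m crank '[{"x":0.088,"y":0,"z":0.048,"roll":0,"hand":0.5},{"x":0.0,"y":0,"z":0,"roll":0,"hand":0.5}]' >/dev/null; python3 f.py; python3 -m crank '[{"x":0.088,"y":0,"z":0.048,"roll":0,"hand":0.5},{"x":0.0,"y":0,"z":0,"roll":0,"hand":0.5}]' >/dev/null; python3 f.py; python3 -m crank '[{"x":0.088,"y":0,"z":0.048,"roll":0,"hand":0.5},{"x":0.0,"y":0,"z":0,"roll":0,"hand":0.5}]' >/dev/null; python3 f.py; python3 tilt.py
```

```text
t 10.72 ALONG -4.16 NORMAL -1.89 y -0.00 | torque tool [-0.017  0.635  0.035] | pos [0.5597 0.1006 0.2469] grip 66.6
t 10.88 ALONG -3.88 NORMAL -2.29 y 0.02 | torque tool [ 0.006  0.599 -0.029] | pos [0.5573 0.0994 0.2454] grip 66.6
t 11.05 ALONG -4.20 NORMAL -2.65 y -0.11 | torque tool [0.011 0.641 0.01 ] | pos [0.5548 0.0983 0.244 ] grip 66.6
t 11.22 ALONG -4.30 NORMAL -1.49 y 0.27 | torque tool [-0.074  0.589  0.032] | pos [0.5525 0.0971 0.2425] grip 66.6
pitch up-to-head 0.065 screen z at tool x=0: -0.0304 foot edge row 165 tool x,z [ 0.0453 -0.0262]
```

The arm is floating back with it under a constant 3 N or so; continuing.

```bash
python3 -m crank '[{"x":0.088,"y":0,"z":0.048,"roll":0,"hand":0.5},{"x":0.0,"y":0,"z":0,"roll":0,"hand":0.5}]' >/dev/null; python3 f.py; python3 -m crank '[{"x":0.088,"y":0,"z":0.048,"roll":0,"hand":0.5},{"x":0.0,"y":0,"z":0,"roll":0,"hand":0.5}]' >/dev/null; python3 f.py; python3 -m crank '[{"x":0.088,"y":0,"z":0.048,"roll":0,"hand":0.5},{"x":0.0,"y":0,"z":0,"roll":0,"hand":0.5}]' >/dev/null; python3 f.py; python3 -m crank '[{"x":0.088,"y":0,"z":0.048,"roll":0,"hand":0.5},{"x":0.0,"y":0,"z":0,"roll":0,"hand":0.5}]' >/dev/null; python3 f.py;  python3 -m crank '[{"x":0.088,"y":0,"z":0.048,"roll":0,"hand":0.5},{"x":0.0,"y":0,"z":0,"roll":0,"hand":0.5}]' >/dev/null; python3 f.py; python3 tilt.py
```

```text
t 11.43 ALONG -3.76 NORMAL -2.93 y 0.38 | torque tool [-0.069  0.546 -0.038] | pos [0.5502 0.096  0.2411] grip 66.6
t 11.60 ALONG -2.47 NORMAL -3.08 y 0.44 | torque tool [-0.123  0.288 -0.047] | pos [0.5479 0.0949 0.2397] grip 66.6
t 11.77 ALONG -2.02 NORMAL -2.57 y 0.14 | torque tool [-0.059  0.068  0.019] | pos [0.5456 0.0938 0.2383] grip 66.7
t 11.93 ALONG -1.70 NORMAL -1.37 y -0.43 | torque tool [-0.019  0.041  0.022] | pos [0.5431 0.0925 0.237 ] grip 66.8
t 12.10 ALONG -0.38 NORMAL -1.21 y 0.60 | torque tool [-0.005  0.057 -0.043] | pos [0.5406 0.0914 0.2354] grip 66.8
pitch up-to-head 0.072 screen z at tool x=0: -0.0303 foot edge row 166 tool x,z [ 0.045  -0.0263]
```

```bash
python3 -m crank '[{"x":0.1,"y":0,"z":0.04,"roll":0,"hand":0.5},{"x":0.1,"y":0,"z":0.03,"roll":0,"hand":0.5},{"x":0.1,"y":0,"z":0.02,"roll":0,"hand":0.5},{"x":0,"y":0,"z":0,"roll":0,"hand":0.5}]' >/dev/null; python3 f.py; python3 - <<'E'
from workcell import ctrl
import cv2
c=ctrl.camera("scene"); cv2.imwrite("pics/s2.png",cv2.resize(c["frame"][120:300,230:450,::-1],None,fx=3,fy=3))
E
```

```text
t 12.48 ALONG -0.93 NORMAL -0.81 y 0.11 | torque tool [0.003 0.016 0.009] | pos [0.5323 0.0874 0.2328] grip 66.8
```

View pics/s2.png

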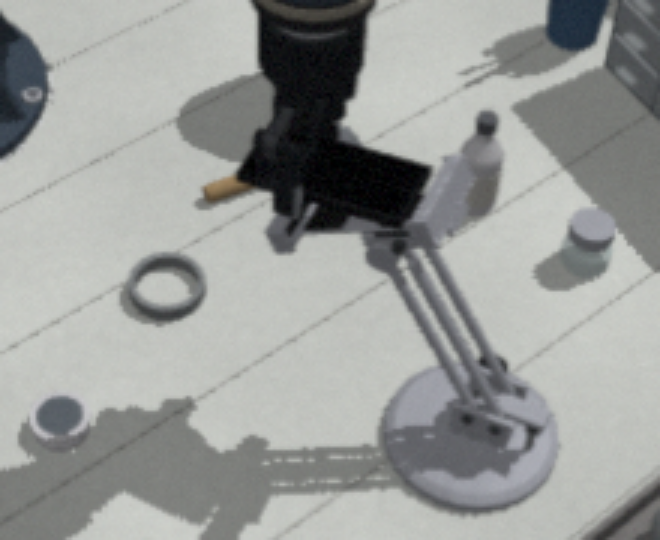

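Phone is level, its head is out of the jaw, and only its weight is on the hand. Draw away and carry to the puck.

```bash
python3 -m crank '[{"x":0.2,"y":0,"z":0,"roll":0,"hand":0.5},{"x":0.3,"y":0,"z":0,"roll":0,"hand":0.5},{"x":0.5,"y":0,"z":0,"roll":0,"hand":0.5},{"x":0.6,"y":0,"z":0,"roll":0,"hand":0.5},{"x":0.7,"y":0,"z":0,"roll":0,"hand":0.5},{"x":0.7,"y":-0.3,"z":0,"roll":0,"hand":0.5},{"x":0.7,"y":-0.4,"z":0,"roll":0,"hand":0.5},{"x":0.7,"y":-0.5,"z":0,"roll":0,"hand":0.5},{"x":0.6,"y":-0.5,"z":0,"roll":0,"hand":0.5},{"x":0.5,"y":-0.5,"z":0,"roll":0,"hand":0.5},{"x":0.3,"y":-0.5,"z":0,"roll":0,"hand":0.5},{"x":0.2,"y":-0.4,"z":0,"roll":0,"hand":0.5}]'; python3 -m crank '[{"x":0,"y":-0.5,"z":0.2,"roll":0,"hand":0.5},{"x":0,"y":-0.5,"z":0.4,"roll":0,"hand":0.5},{"x":0,"y":-0.4,"z":0.6,"roll":0,"hand":0.5},{"x":0,"y":-0.2,"z":0.7,"roll":0,"hand":0.5},{"x":0,"y":0,"z":0.7,"roll":0,"hand":0.5},{"x":0,"y":0,"z":0.7,"roll":0,"hand":0.5},{"x":0,"y":0,"z":0.7,"roll":0,"hand":0.5},{"x":0,"y":0,"z":0.5,"roll":0,"hand":0.5},{"x":0,"y":0,"z":0.3,"roll":0,"hand":0.5},{"x":0,"y":0,"z":0,"roll":0,"hand":0.5},{"x":0,"y":0,"z":0,"roll":0,"hand":0.5}]'; python3 f.py; python3 tilt.py; python3 - <<'E'
from m import *
from workcell import ctrl
s=ctrl.get_state(); T=Ro.from_rotvec(s["tcp_rot"]).as_matrix(); p=s["ee_pos"]
for d in(.021,.024): print("mid xy",(p+T@[-d,0,-.0257]).round(4), "to go tool",((np.array([.4526,-.1115,.025])-(p+T@[-d,0,-.0257]))@T).round(4))
c=ctrl.camera("scene"); cv2.imwrite("pics/s3.png",cv2.resize(c["frame"][170:320,170:350,::-1],None,fx=3,fy=3)); np.savez("s3.npz",**c)
W=cloud(c); b=np.load("scene0.npz")["range_z"]
m=(c["frame"].max(2)<45)&(abs(c["range_z"]-b)>.03)&(W[...,2]<p[2]+.06)&(W[...,2]>p[2]-.01)
L=T.T@(W[m]-p).T; L=L.T; print("phone cloud tool x pct",np.percentile(L[:,0],[0.5,2,50,98,99.5]).round(4), np.percentile(L[:,1],[1,99]).round(4),np.percentile(L[:,2],[1,50,99]).round(4))
E
```

```text
clock: 13.53
ee_pos: [0.41, -0.0757, 0.2331]
tcp_rot: [-0.7, 3.062, -0.001]
force: [1.3, 0.6, -1.1]
finger_gap: 0.0632
grasp_force: 66.9
clock: 14.45
ee_pos: [0.4319, -0.1177, 0.0892]
tcp_rot: [0.701, -3.062, 0.0]
force: [-0.1, 0.0, -0.4]
finger_gap: 0.0629
grasp_force: 66.8
t 14.45 ALONG -0.24 NORMAL -0.27 y 0.04 | torque tool [ 0.039  0.046 -0.006] | pos [ 0.4319 -0.1177  0.0892] grip 66.8
pitch up-to-head 0.071 screen z at tool x=0: -0.0299 foot edge row 166 tool x,z [ 0.0452 -0.026 ]
mid xy [ 0.4513 -0.1086  0.1154] to go tool [ 0.0001 -0.0031  0.0904]
mid xy [ 0.454  -0.1073  0.1154] to go tool [ 0.0031 -0.0031  0.0904]
phone cloud tool x pct [-0.0875 -0.0862 -0.0348  0.0126  0.0254] [-0.0461  0.0476] [-0.0589 -0.0338 -0.0259]
```

```bash
python3 -m crank '[{"x":0.02,"y":-0.1,"z":0.3,"roll":0,"hand":0.5},{"x":0,"y":0,"z":0.5,"roll":0,"hand":0.5},{"x":0,"y":0,"z":0.5,"roll":0,"hand":0.5},{"x":0,"y":0,"z":0.5,"roll":0,"hand":0.5},{"x":0,"y":0,"z":0.5,"roll":0,"hand":0.5},{"x":0,"y":0,"z":0.3,"roll":0,"hand":0.5},{"x":0,"y":0,"z":0,"roll":0,"hand":0.5},{"x":0,"y":0,"z":0,"roll":0,"hand":0.5}]' >/dev/null; python3 f.py; python3 -m crank '[{"x":0,"y":0,"z":0.07,"roll":0,"hand":0.5},{"x":0,"y":0,"z":0,"roll":0,"hand":0.5}]' | grep force:; python3 -m crank '[{"x":0,"y":0,"z":0.05,"roll":0,"hand":0.5},{"x":0,"y":0,"z":0,"roll":0,"hand":0.5}]' | grep force:;python3 f.py
```

```text
t 15.22 ALONG 0.17 NORMAL -1.02 y 0.38 | torque tool [0.039 0.046 0.01 ] | pos [ 0.4328 -0.1207  0.0109] grip 66.9
force: [1.0, -0.4, -1.5]
grasp_force: 66.9
force: [0.7, -0.2, -1.0]
grasp_force: 66.9
t 15.55 ALONG -0.01 NORMAL -1.19 y -0.51 | torque tool [-0.005  0.059 -0.005] | pos [ 0.4332 -0.1207  0.0074] grip 66.9
```

```bash
python3 -m crank '[{"x":0,"y":0,"z":0.05,"roll":0,"hand":0.5},{"x":0,"y":0,"z":0,"roll":0,"hand":0.5}]' | egrep "force:|ee"; python3 -m crank '[{"x":0,"y":0,"z":0.05,"roll":0,"hand":0.5},{"x":0,"y":0,"z":0,"roll":0,"hand":0.5}]' |  egrep "force:|ee"; python3 -m crank '[{"x":0,"y":0,"z":0.05,"roll":0,"hand":0.5},{"x":0,"y":0,"z":0,"roll":0,"hand":0.5}]' |  egrep "force:|ee";python3 tilt.py
```

```text
ee_pos: [0.4329, -0.1206, 0.0056]
force: [0.0, 0.7, -2.1]
grasp_force: 66.9
ee_pos: [0.4328, -0.1206, 0.004]
force: [0.5, 0.2, -1.6]
grasp_force: 66.9
ee_pos: [0.4328, -0.1206, 0.0025]
force: [0.3, 0.2, -1.5]
grasp_force: 66.9
pitch up-to-head 0.072 screen z at tool x=0: -0.0303 foot edge row 166 tool x,z [ 0.0448 -0.0262]
```

```bash
python3 -m crank '[{"x":0,"y":0,"z":0.035,"roll":0,"hand":0.5},{"x":0,"y":0,"z":0,"roll":0,"hand":0.5}]' | egrep "force:|ee"; python3 -m crank '[{"x":0,"y":0,"z":0.035,"roll":0,"hand":0.5},{"x":0,"y":0,"z":0,"roll":0,"hand":0.5}]' |  egrep "force:|ee"; python3 -m crank '[{"x":0,"y":0,"z":0.035,"roll":0,"hand":0.5},{"x":0,"y":0,"z":0,"roll":0,"hand":0.5}]' |  egrep "force:|ee";python3 tilt.py
```

```text
ee_pos: [0.4328, -0.1206, 0.0015]
force: [0.2, -0.3, -1.8]
grasp_force: 66.9
ee_pos: [0.4328, -0.1206, 0.0005]
force: [0.2, -0.1, -1.4]
grasp_force: 66.9
ee_pos: [0.433, -0.1206, -0.0001]
force: [-2.9, 1.4, 9.1]
grasp_force: 68.1
pitch up-to-head 0.070 screen z at tool x=0: -0.0304 foot edge row 166 tool x,z [ 0.0448 -0.0264]
```

Contact with the puck. Easing off a hair, then opening and checking.

```bash
python3 -m crank '[{"x":0,"y":0,"z":-0.01,"roll":0,"hand":0.5},{"x":0,"y":0,"z":0,"roll":0,"hand":0.8},{"x":0,"y":0,"z":0,"roll":0,"hand":0.85},{"x":0,"y":0,"z":0,"roll":0,"hand":0.9},{"x":0,"y":0,"z":0,"roll":0,"hand":1},{"x":0,"y":0,"z":0,"roll":0,"hand":1},{"x":0,"y":0,"z":0,"roll":0,"hand":1},{"x":0,"y":0,"z":0,"roll":0,"hand":1}]' 30; python3 tilt.py; python3 -m crank '[{"x":0,"y":0,"z":-0.3,"roll":0,"hand":1},{"x":0,"y":0,"z":-0.6,"roll":0,"hand":1},{"x":0,"y":0,"z":-1,"roll":0,"hand":1},{"x":0,"y":0,"z":-1,"roll":0,"hand":1},{"x":0,"y":0,"z":-1,"roll":0,"hand":1},{"x":0,"y":0,"z":-1,"roll":0,"hand":1},{"x":0,"y":0,"z":-1,"roll":0,"hand":1},{"x":0,"y":0,"z":0,"roll":0,"hand":1},{"x":0,"y":0,"z":0,"roll":0,"hand":1}]'; python3 - <<'E'
from m import *
from workcell import ctrl
c=ctrl.camera("wrist"); cv2.imwrite("pics/w9.png",c["frame"][:,:,::-1])
W=cloud(c); m=(W[...,2]>.024)&(W[...,2]<.040)&(c["frame"].max(2)<40)&(np.hypot(W[...,0]-.4526,W[...,1]+.1115)<.1)
P=W[m]; q,n=plane(P); print(len(P),q.round(4),"tilt",np.arccos(n[2]).round(4)); print(cv2.minAreaRect(P[:,:2].astype(np.float32)), "puck ~ .4526,-.1115")
E
```

```text
clock: 17.32
ee_pos: [0.4329, -0.1206, -0.0001]
tcp_rot: [-0.701, 3.062, -0.0]
force: [0.0, 0.6, 0.2]
finger_gap: 0.0859
grasp_force: 0.0
pitch up-to-head 0.015 screen z at tool x=0: -0.0306 foot edge row 167 tool x,z [ 0.0448 -0.0283]
clock: 18.12
ee_pos: [0.4338, -0.1209, 0.1789]
tcp_rot: [-0.701, 3.059, -0.003]
force: [0.1, -0.3, -0.6]
finger_gap: 0.0853
grasp_force: 0.0
10450 [ 0.4493 -0.1128  0.0301] tilt 0.0017
((0.45280542969703674, -0.11094526946544647), (0.13391214609146118, 0.06415905803442001), 25.8326358795166) puck ~ .4526,-.1115
```

View pics/w9.png

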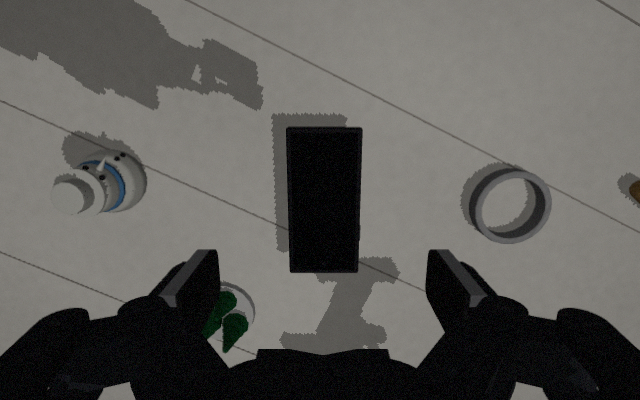

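The phone (cols 287–361, rows 127–272) lies flat at screen height 30 mm, centred on the puck within about 1 mm, and the hand is clear.

```bash
python3 -c "
from workcell import ctrl
print(ctrl.hand_in())"
```

```text
the job is handed in; nothing more can be done
None
```

The phone lies flat, screen up, within about 1 mm of the puck's centre by the last wrist picture; the gripper is clear and the job is handed in, but no verdict came back.

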